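# Turn the crosswise top tier of the bamboo set into line without unsettling the cedar ball

### The job

The dished top tier of the bamboo tray set, with a loose cedar ball in it, was put on crosswise and so cannot nest into the tray below. Take it by one of its two lugs, lift it straight up clear of the tray, then turn it level through a quarter turn, either way, until its lugs run lengthwise along the tray, with the ball resting in the middle of the dish all the time and nothing else disturbed. Finish while still holding it, still and level, centred a few centimetres above the tray so that I can look into the tray before it is lowered: do not set it down.

Things in the scene. Friction and masses are not known exactly. Their poses are not given: they have to be found in the camera images.
- stack: The two lower tiers of the bamboo set: open rectangular trays one on the other, fixed, together 250 mm long (own x), 140 mm wide (own y), 85 mm high to the rim; walls 8 mm. The upper tray is 34 mm deep and holds a fob and a carabiner. Origin: centre of the underside, on the cabinet top; z up. The dish must end with its x axis along this x axis, either way round, centred above this origin.
- dish: Loose bamboo top tier, 0.19 to 0.28 kg. Base board 150 (own x) x 118 (own y) x 8 mm; on it a round dish, 136 mm across, rim 28 mm above the underside. A straight lug at each end, along own +x and -x; 240 mm over both. Starts resting on the tray's long rims, 85 mm above the cabinet top, about square across, lugs overhanging the tray's sides. Origin: centre of the underside; z up.
- dish_lug_a (a point): Middle of the lug on the dish's own +x side, 100 mm out from the dish centre, 19 mm above its underside. The lug is a level bar 26 mm wide (own y), 18 mm thick (10 to 28 mm above the underside), free from 75 to 120 mm out. Grasp with the fingers closing along the dish's own y. Axes as the dish's.
- dish_lug_b (a point): The same on the dish's own -x side. Either lug may be used.
- dish_well (a point): Where the ball's centre lies when it rests in the middle of the dish: on the dish's axis, 29.3 mm above its underside. The hollow slopes at 10 degrees from all sides to its lowest point in the middle, 10 mm above the underside.
- ball_center (a point): Centre of the loose cedar ball, 38 mm diameter, 15 g, resting in the middle of the dish; it rolls up the hollow when the dish is tilted by more than about 10 degrees or accelerated hard (over about 1.5 m/s2).
- fob: Purple plastic key fob, 34 x 45 x 9 mm, lying in the upper tray towards one end (bystander). Origin: under its square part.
- carabiner: Steel carabiner, 74 x 36 x 8 mm, lying in the upper tray towards the other end (bystander). Origin: its middle, on its underside.
- pill_case: Flask-shaped stainless steel pill case with flip-top lid, lying flat, 91 x 56 x 20 mm, on the cabinet top beside the trays (bystander). Origin: under its middle.
- stapler: Small black stapler, 130 x 36 x 56 mm, on the cabinet top beside the trays (bystander). Origin: centre of its underside.
- polish_tin: Round metal polish tin, 75 mm diameter, 23 mm high, on the cabinet top beside the trays (bystander). Origin: centre of its underside.
- shoe_brush: Shoe brush, 130 x 44 x 37 mm, lying bristles down on the cabinet top beside the trays (bystander). Origin: centre of its underside.
Not all that is in view belongs to the job. Of the things that look like the dish, the smaller one is meant. Of the things shaped like the part that bears ball_center, the wooden one is meant.

How it is judged:
By the outcome, as a careful person would: the job done as asked, in the order asked, and still so for the second after the job is handed in, while the arm keeps its last pose, push and grip.
It also fails if it takes over 38 s, if anything falls off the work surface, if the arm or the gripper's body presses on something with over 40 N, if the wrist force passes 120 N, or if a joint passes its speed limit or range.

### The arm

A 7-joint arm with a two-finger parallel gripper is mounted at the origin on the work surface. World frame = base frame: x ahead of the robot, y to its left, z up, the work surface at z = 0. Lengths are in m, angles in rad, forces in N, time in s.
With the tool pointing down it reaches from about 0.35 to 0.9 m from the base axis. Payload 8.1 kg.
Tool frame: the origin (TCP) lies on the centre line of the jaws, within the pads' length; the fingertips stand 14 mm ahead of it and the grasp point (between the pads) lies 5 mm behind it; z points along the fingers, y is the direction in which the jaws open and shut (so a half turn about z gives the same grasp; the last joint's range is limited). The gripper opens to 92 mm and grips with 3 to 60 N. Pads are 19 mm wide; open, the fingers measure 130 mm over their backs; the gripper's body (75 mm by 190 mm) begins 47 mm behind the grasp point.
Start: joints at [-1.393, 0.434, 0.025, 1.573, -0.012, 1.134, -0.075], TCP at [0.173, 0.601, 0.241] pointing down, gripper open.
Joint ranges: [-2.62, 2.62], [-0.44, 2.09], [-1.27, 1.32], [0.08, 2.57], [-1.32, 4.46], [0.12, 2], [-2.74, 2.74]. Speed limits (rad/s): [2.22, 2.22, 3.01, 3.01, 3.14, 3.14, 3.14].

### API

Orientations are given as a rotation vector (axis times angle).
In Python, from cell import arm, optics gives the robot as it stands.
- The arm moves only by the shell command python3 -m creep 'ROWS' [FORCE]. ROWS is JSON, a list of rows, each an object with "translation": the shift along the tool's x, y, z in m, a list of three; "rot": the turn, a rotation vector about the tool's x, y, z in degrees, a list of three; "jaw": the finger opening in m, from 0 to 0.0918. In form: [{"translation": [x, y, z], "rot": [wx, wy, wz], "jaw": jaw}, ...]. A call has 1 to 12 rows; each row shifts and turns the commanded pose from where the row before left it, along the tool's axes as they then stand; what a row does not reach is not made up. A row lasts 1/12 s, in which the tool goes at most 41.7 mm and 7.16 degrees, less where a joint would pass 70% of its speed; a pose out of reach is approached as far as the arm can. A call is refused whole if a number of a shift passes 0.0417 or a number of a turn 7.16, either way. A call with a gripper value outside its range is refused whole. The fingers move at their own pace and stop on an object; FORCE is the grip in N (left out, the last holds). Time passes only in rows, so rows that do not move let the fingers close. It gives the time, the measured TCP pose, the force and the opening at its end, in the units of the state.
- arm.observe(): the state, without advancing time (a new reading comes with each control period).
- optics.get_image(name): name is "side" or "top"; returns the picture (420x560x3 uint8, red, green, blue); there is no depth.
- optics.camera_info(name): a dict with "fx", "fy", "cx", "cy" (pixels), "R" (3x3) and "t" (3): a world point X has camera coordinates R X + t. Camera axes: x right, y down, z forward; pixel columns grow to the right and rows downward; lengths in m; the calibration is good to about 2 mm. A picture is of the moment at which its call begins. camera_info takes no time and is no camera call.
- arm.sign_off(): hands the job in, once; it reports no verdict.
Trained networks look in the newest picture that a camera, given by its name, has taken for a name from the list of things; names that differ only in an ending like _2 or _b are one class to them, and where a whole thing is asked for, a point or a joint stands for the part that bears it (a point fixed in the world has none). Each returns a list of dicts, best first, with "score" (0 to 1); they miss things now and then, are a little off and sometimes report something else, mostly with a low value. They report only what shows in the picture. A call takes as long as a camera call. They do not tell look-alikes from the thing itself.
- optics.boxes_of(camera, thing): "location" ([column, row] in pixels, amid what is visible of it).
- optics.pinpoint(camera, thing): "location" ([column, row] in pixels: a listed point, or the origin of a listed thing).
The state is a dict: "clock": time; "joints": joint angles; "dq": joint speeds; "joint_efforts": joint torques, N m; "position": TCP position; "ee_rot": TCP orientation; "force": force on the tool from outside, world axes, zero at the start; "ft_torque": the same for the moment, N m; "width": opening from 0.0 (shut) to 1.0 (fully open).
Only numpy, scipy, OpenCV 4.12 (cv2) and the standard library are available. Lean on these libraries where they do the work, as an engineer would, in place of code of your own. Each camera call takes 0.05 s, during which the arm holds its last target.

## Working session

There is one attempt and no reset: what is moved stays moved. The work goes in short steps, Python scripts to look and compute and a shell command to move; the robot and the scene stay as the last step left them, time stands still between calls to the robot, and variables do not carry over. Pictures are saved under pics/ and viewed, and the job is handed in when it is done.

```bash
ls; mkdir -p pics
python3 - <<'E'
from cell import arm, optics
import cv2,json
for n in("top","side"):
    im=optics.get_image(n); cv2.imwrite(f"pics/{n}0.png",im[:,:,::-1])
    print(n,optics.camera_info(n))
    for t in("dish","dish_lug_a","ball_center","stack","dish_well"):
        print(t,[(round(d['score'],2),[round(v) for v in d['location']]) for d in optics.pinpoint(n,t)])
print(arm.observe())
E
```

```text
pics
top {'fx': 386.1840896610979, 'fy': 386.1840896610979, 'cx': 279.13208041861503, 'cy': 215.14801985857727, 'R': array([[-0.00265861, -0.99999035,  0.00349731],
       [-0.98528496,  0.00202179, -0.17090778],
       [ 0.17089906, -0.00390022, -0.98528082]]), 't': array([-0.06518493,  0.57126795,  1.10938229])}
dish [(0.84, [287, 216]), (0.73, [419, 297]), (0.7, [320, 233]), (0.4, [230, 171])]
dish_lug_a [(0.92, [318, 232]), (0.64, [427, 255]), (0.57, [254, 206]), (0.56, [419, 345])]
ball_center [(0.66, [284, 219]), (0.47, [230, 225])]
stack [(0.32, [282, 216])]
dish_well [(0.83, [285, 216]), (0.68, [425, 299])]
side {'fx': 408.6005511570886, 'fy': 408.6005511570886, 'cx': 276.245017161204, 'cy': 208.35126818748645, 'R': array([[ 0.99673024, -0.08068979,  0.00424188],
       [-0.04881343, -0.64314706, -0.76418526],
       [ 0.0643901 ,  0.76147949, -0.64498287]]), 't': array([-0.56017508,  0.05633793,  1.24232008])}
dish [(0.87, [276, 216]), (0.74, [183, 375]), (0.44, [322, 195])]
dish_lug_a [(0.79, [286, 189]), (0.69, [119, 368]), (0.66, [243, 370]), (0.55, [263, 232])]
ball_center [(0.7, [276, 204]), (0.6, [294, 303])]
stack [(0.9, [275, 239])]
dish_well [(0.83, [176, 361]), (0.69, [277, 205]), (0.67, [261, 189])]
{'clock': 0.6, 'joints': array([-1.39263275,  0.43448471,  0.02500655,  1.57318292, -0.01159876,
        1.13399969, -0.07509615]), 'dq': array([ 4.08778966e-04,  5.66182242e-04, -9.83711110e-05, -9.94717912e-04,
        1.37592837e-03,  4.53090935e-04,  5.69169177e-04]), 'joint_efforts': array([ 8.25056554e-05, -6.67338896e+01,  9.83923674e-01, -3.14704049e+01,
       -6.06359309e-02,  3.27390118e-02,  5.81206609e-05]), 'position': array([0.17321594, 0.60054106, 0.24075804]), 'ee_rot': array([4.39706669e-01, 3.11064900e+00, 1.09042564e-04]), 'force': array([ 0.48192999,  0.1981554 , -1.01086082]), 'ft_torque': array([0.03563378, 0.00582372, 0.00830516]), 'width': 0.9988680930611756}
```

View pics/top0.png

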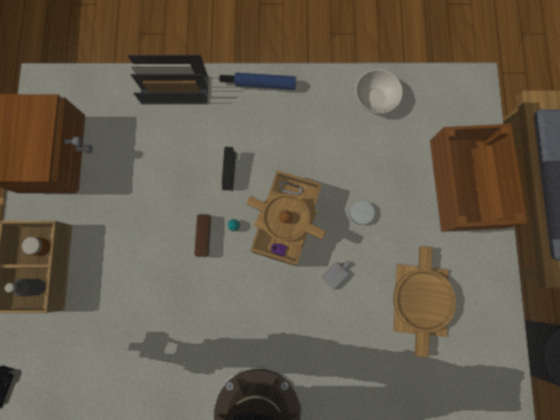

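View pics/side0.png

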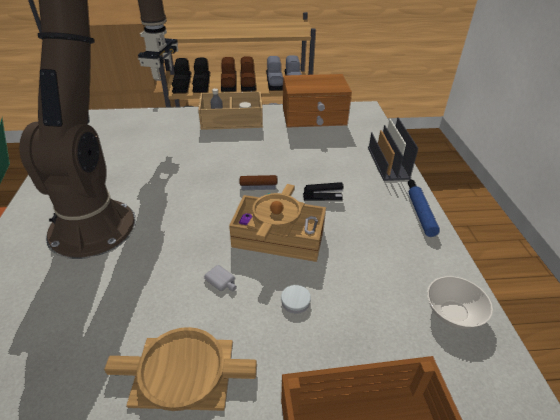

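```bash
cat > h.py <<'E'
import numpy as np, cv2
from cell import arm, optics
from scipy.spatial.transform import Rotation as Ro
C={n:optics.camera_info(n) for n in("top","side")}
def proj(n,X):
    c=C[n]; p=np.asarray(X)@c["R"].T+c["t"]; return np.stack([c["fx"]*p[...,0]/p[...,2]+c["cx"],c["fy"]*p[...,1]/p[...,2]+c["cy"]],-1)
def back(n,uv,z):
    c=C[n]; d=c["R"].T@np.array([(uv[0]-c["cx"])/c["fx"],(uv[1]-c["cy"])/c["fy"],1]); o=-c["R"].T@c["t"]
    return o+d*(z-o[2])/d[2]
E
python3 - <<'E'
from h import *
for n,uvs in(("top",[(318,232),(254,206),(287,216),(285,216)]),("side",[(286,189),(263,232),(276,216),(277,205)])):
    for uv,z in zip(uvs,[.104,.104,.085,.1143]): print(n,uv,back(n,uv,z).round(4))
t=cv2.imread("pics/top0.png")[160:280,220:350]; cv2.imwrite("pics/ct.png",cv2.resize(t,None,fx=5,fy=5,interpolation=2))
t=cv2.imread("pics/side0.png")[170:270,215:345]; cv2.imwrite("pics/cs.png",cv2.resize(t,None,fx=6,fy=6,interpolation=2))
E
```

```text
top (318, 232) [ 0.5129 -0.1764  0.104 ]
top (254, 206) [0.5884 0.0057 0.104 ]
top (287, 216) [ 0.5624 -0.0892  0.085 ]
top (285, 216) [ 0.5574 -0.0829  0.1143]
side (286, 189) [0.5915 0.009  0.104 ]
side (263, 232) [ 0.5126 -0.1718  0.104 ]
side (276, 216) [ 0.5537 -0.0891  0.085 ]
side (277, 205) [ 0.5575 -0.0759  0.1143]
```

View pics/ct.png

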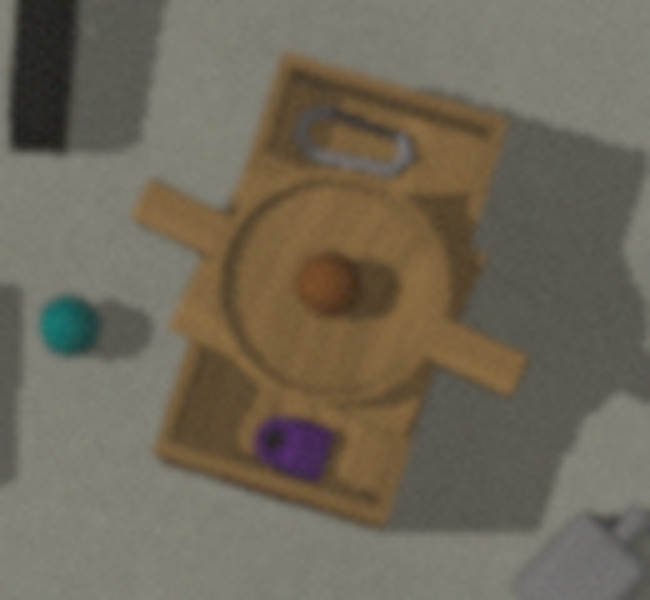

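View pics/cs.png

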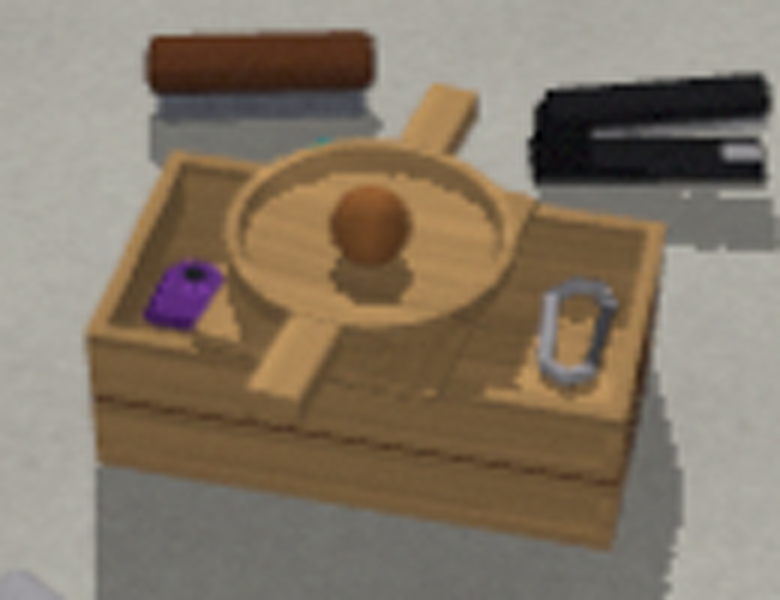

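```bash
cat > fit.py <<'E'
from h import *
from scipy.optimize import least_squares
def fit(obj,z0,meas,x0):
    # meas: list (cam, objpt, uv)
    def X(p,o):
        c,s=np.cos(p[2]),np.sin(p[2]); return np.array([p[0]+c*o[0]-s*o[1],p[1]+s*o[0]+c*o[1],z0+o[2]])
    f=lambda p:np.concatenate([proj(n,X(p,o))-uv for n,o,uv in meas])
    r=least_squares(f,x0); return r.x,r.fun.reshape(-1,2).round(1)
E
python3 - <<'E'
from fit import *
T=lambda u,v:np.array([220+u/5,160+v/5]); S=lambda u,v:np.array([215+u/6,170+v/6])
a,b=.125,.07
mt=[("top",(a,b,.085),T(288,55)),("top",(a,-b,.085),T(506,120)),("top",(-a,-b,.085),T(385,525)),("top",(-a,b,.085),T(157,452))]
ms=[("side",(-a,b,.085),S(178,152)),("side",(-a,-b,.085),S(90,333)),("side",(a,b,.085),S(664,225)),("side",(a,-b,.085),S(628,418))]
for m in(mt,ms,mt+ms):
    p,r=fit(0,0,m,[.56,-.08,-.2]); print("stack",p.round(4),np.degrees(p[2]).round(1),r.tolist())
# dish x axis: toward +y (left in top)
h=.028;w=.013
dt=[("top",(.12,-w,h),T(152,180)),("top",(.12,w,h),T(135,215)),("top",(-.12,-w,h),T(527,352)),("top",(-.12,w,h),T(510,393))]
ds=[("side",(.12,w,h),S(436,85)),("side",(.12,-w,h),S(478,93)),("side",(-.12,w,h),S(250,383)),("side",(-.12,-w,h),S(300,397))]
for m in(dt,ds,dt+ds):
    p,r=fit(0,.085,m,[.56,-.08,1.2]); print("dish",p.round(4),np.degrees(p[2]).round(1),r.tolist())
o=arm.observe(); R=Ro.from_rotvec(o["ee_rot"]).as_matrix(); print(R.round(3))
E
```

```text
stack [ 0.56   -0.0891 -0.3063] -17.6 [[-0.7, -0.8], [1.0, -0.1], [0.5, 0.5], [-0.7, 0.3]]
stack [ 0.5635 -0.09   -0.3056] -17.5 [[-0.7, -0.5], [-0.4, 0.1], [1.0, -0.5], [0.1, 0.4]]
stack [ 0.5618 -0.0895 -0.3062] -17.5 [[-0.6, -1.4], [1.1, -0.7], [0.6, -0.2], [-0.6, -0.3], [-1.3, -0.6], [-1.0, -0.0], [0.5, -0.5], [-0.6, 0.4]]
dish [ 0.5552 -0.0854  1.1261] 64.5 [[-0.6, -1.0], [-1.2, 0.1], [1.1, 0.3], [0.7, 0.4]]
dish [ 0.5571 -0.0866  1.1245] 64.4 [[-0.3, -1.3], [0.8, -0.8], [-0.7, 0.6], [0.3, 0.8]]
dish [ 0.5562 -0.0858  1.1259] 64.5 [[-0.4, -1.3], [-1.0, -0.2], [1.2, -0.0], [0.8, 0.1], [-0.7, -1.5], [0.5, -0.9], [-1.0, 0.5], [-0.0, 0.7]]
[[-0.961  0.277  0.   ]
 [ 0.277  0.961  0.   ]
 [-0.     0.    -1.   ]]
```

Two things could be taken for the dish: the small dish on the tray at top pixel (286,216) and the larger dish at (424,298). Two could be taken for the ball: the brown wooden one at (285,217) and the teal one at (233,225). By the description I choose the small dish and the brown ball, and the crops agree. I'll take the lug on the robot's right, near (315,232).

```bash
python3 -m creep '[{"translation":[0,0,0],"rot":[0,0,7],"jaw":0.05},{"translation":[0,0,0],"rot":[0,0,7],"jaw":0.05},{"translation":[0,0,0],"rot":[0,0,7],"jaw":0.05},{"translation":[0,0,0],"rot":[0,0,7],"jaw":0.05},{"translation":[0,0,0],"rot":[0,0,7],"jaw":0.05},{"translation":[0,0,0],"rot":[0,0,7],"jaw":0.05},{"translation":[0,0,0],"rot":[0,0,7],"jaw":0.05}]'
cat > st.py <<'E'
from h import *
import sys
def goto(x,y,z,ang):
    o=arm.observe(); R=Ro.from_rotvec(o["ee_rot"]).as_matrix(); d=np.array([x,y,z])-o["position"]
    a=np.degrees(np.arctan2(R[1,0],R[0,0])); 
    print("clk",round(o["clock"],2),"pos",o["position"].round(4),"ang",a.round(2),"tilt z",R[:,2].round(4),"tool d mm",(R.T@d*1e3).round(1),"rotz",((a-ang+180)%360-180).round(2),"F",o["force"].round(1),"j",o["joints"].round(2),"w",(o["width"]*.0918).round(4))
if __name__=="__main__": goto(*map(float,sys.argv[1:]))
E
python3 st.py 0.5166 -0.1688 0.2 64.5
```

```text
clock: 1.18
position: [0.1732, 0.6005, 0.2408]
ee_rot: [-1.698, -2.643, -0.0]
force: [-0.3, 0.2, -0.2]
width: 0.561Traceback (most recent call last):
  File "st.py", line 7, in <module>
    if __name__=="__main__": goto(*map(float,sys.argv[1:]))
                             ~~~~^^^^^^^^^^^^^^^^^^^^^^^^^^
  File "st.py", line 6, in goto
    print("clk",round(o["clock"],2),"pos",o["position"].round(4),"ang",a.round(2),"tilt z",R[:,2].round(4),"tool d mm",(R.T@d*1e3).round(1),"rotz",((a-ang+180)%360-180).round(2),"F",o["force"].round(1),"j",o["joints"].round(2),"w",(o["width"]*.0918).round(4))
                                                                                                                                                                                                                                       ^^^^^^^^^^^^^^^^^^^^^^^^
AttributeError: 'float' object has no attribute 'round'
```

```bash
sed -i 's/(o\["width"\]\*.0918).round(4)/round(o["width"]*.0918,4)/' st.py
python3 st.py 0.5166 -0.1688 0.2 64.5
```

```text
clk 1.18 pos [0.1732 0.6005 0.2408] ang 114.56 tilt z [-0.e+00  1.e-04 -1.e+00] tool d mm [-842.5   -7.5   40.7] rotz 50.06 F [-0.3  0.2 -0.2] j [-1.53  0.44  0.22  1.59 -0.1   1.13 -0.85] w 0.0515
```

```bash
python3 -m creep '[{"translation":[-0.02,0,0],"rot":[0,0,0],"jaw":0.05},{"translation":[-0.036,0,0],"rot":[0,0,0],"jaw":0.05},{"translation":[-0.036,0,0],"rot":[0,0,0],"jaw":0.05},{"translation":[-0.036,0,0],"rot":[0,0,0],"jaw":0.05},{"translation":[-0.036,0,0],"rot":[0,0,0],"jaw":0.05},{"translation":[-0.036,0,0],"rot":[0,0,0],"jaw":0.05},{"translation":[-0.036,0,0],"rot":[0,0,0],"jaw":0.05},{"translation":[-0.036,0,0],"rot":[0,0,0],"jaw":0.05},{"translation":[-0.036,0,0],"rot":[0,0,0],"jaw":0.05},{"translation":[-0.036,0,0],"rot":[0,0,0],"jaw":0.05},{"translation":[-0.036,0,0],"rot":[0,0,0],"jaw":0.05},{"translation":[-0.036,0,0],"rot":[0,0,0],"jaw":0.05}]'
python3 st.py 0.5166 -0.1688 0.2 64.5
```

```text
clock: 2.18
position: [0.3489, 0.2216, 0.2411]
ee_rot: [-1.69, -2.648, -0.002]
force: [0.8, 0.5, -0.1]
width: 0.545
clk 2.18 pos [0.3489 0.2216 0.2411] ang 114.92 tilt z [ 5.e-04  1.e-03 -1.e+00] tool d mm [-424.8  -12.4   40.8] rotz 50.42 F [ 0.8  0.5 -0.1] j [-1.08  0.07  0.41  2.08 -0.03  1.   -0.21] w 0.05
```

```bash
python3 -m creep '[{"translation":[-0.036,0,0],"rot":[0,0,0],"jaw":0.05},{"translation":[-0.036,0,0],"rot":[0,0,0],"jaw":0.05},{"translation":[-0.036,0,0],"rot":[0,0,0],"jaw":0.05},{"translation":[-0.036,0,0],"rot":[0,0,0],"jaw":0.05},{"translation":[-0.036,0,0],"rot":[0,0,0],"jaw":0.05},{"translation":[-0.036,0,0],"rot":[0,0,0],"jaw":0.05},{"translation":[-0.036,0,0],"rot":[0,0,0],"jaw":0.05},{"translation":[-0.036,0,0],"rot":[0,0,7],"jaw":0.05},{"translation":[-0.036,0,0],"rot":[0,0,7],"jaw":0.05},{"translation":[-0.036,0,0],"rot":[0,0,7],"jaw":0.05},{"translation":[-0.018,0,0],"rot":[0,0,7],"jaw":0.05},{"translation":[0,0,0],"rot":[0,0,7],"jaw":0.05}]'
python3 st.py 0.5166 -0.1688 0.2 64.5
```

```text
clock: 3.18
position: [0.4888, -0.1308, 0.2413]
ee_rot: [2.419, 2.001, -0.001]
force: [-0.6, 0.8, 0.9]
width: 0.546
clk 3.18 pos [ 0.4888 -0.1308  0.2413] ang 79.2 tilt z [ 0.0014 -0.0025 -1.    ] tool d mm [-32.   34.4  41.5] rotz 14.7 F [-0.6  0.8  0.9] j [-0.51  0.29  0.85  1.91 -0.25  1.05  0.26] w 0.0501
```

```bash
python3 -m creep '[{"translation":[0,0,0.01],"rot":[0,0,7],"jaw":0.05},{"translation":[0,0,0.01],"rot":[0,0,7],"jaw":0.05},{"translation":[-0.01,0.01,0.01],"rot":[0,0,0],"jaw":0.05},{"translation":[-0.01,0.01,0.01],"rot":[0,0,0],"jaw":0.05},{"translation":[0,0,0],"rot":[0,0,0],"jaw":0.05}]'
python3 st.py 0.5166 -0.1688 0.2 64.5
python3 - <<'E'
from h import *
for n in("top","side"): cv2.imwrite(f"pics/{n}1.png",optics.get_image(n)[:,:,::-1])
t=cv2.imread("pics/top1.png")[150:290,210:390]; cv2.imwrite("pics/ct1.png",cv2.resize(t,None,fx=4,fy=4,interpolation=2))
E
```

```text
clock: 3.6
position: [0.4987, -0.1537, 0.1996]
ee_rot: [2.637, 1.707, -0.003]
force: [0.6, -0.5, 0.4]
width: 0.545
clk 3.6 pos [ 0.4987 -0.1537  0.1996] ang 65.82 tilt z [-0.0012 -0.0014 -1.    ] tool d mm [-6.4 22.5 -0.4] rotz 1.32 F [ 0.6 -0.5  0.4] j [-0.44  0.39  0.86  1.92 -0.35  0.99  0.16] w 0.05
```

View pics/ct1.png

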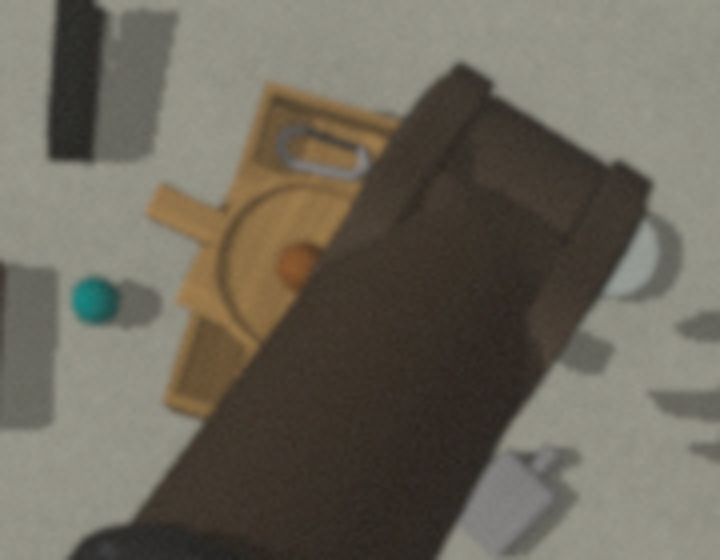

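View pics/side1.png

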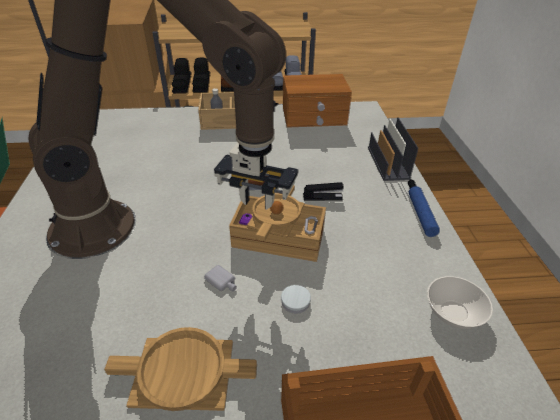

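```bash
python3 -m creep '[{"translation":[-0.003,0.011,0],"rot":[0,0,1.3],"jaw":0.05},{"translation":[-0.003,0.011,0],"rot":[0,0,0],"jaw":0.05},{"translation":[0,0,0.015],"rot":[0,0,0],"jaw":0.05},{"translation":[0,0,0.02],"rot":[0,0,0],"jaw":0.05},{"translation":[0,0,0.02],"rot":[0,0,0],"jaw":0.05},{"translation":[0,0,0],"rot":[0,0,0],"jaw":0.05},{"translation":[0,0,0],"rot":[0,0,0],"jaw":0.05}]'
python3 st.py 0.5166 -0.1688 0.099 64.5
python3 - <<'E'
from h import *
for n in("top","side"): cv2.imwrite(f"pics/{n}2.png",optics.get_image(n)[:,:,::-1])
t=cv2.imread("pics/side2.png")[150:270,200:350]; cv2.imwrite("pics/cs2.png",cv2.resize(t,None,fx=5,fy=5,interpolation=2))
p=arm.observe()["position"]
R=Ro.from_rotvec(arm.observe()["ee_rot"]).as_matrix()
print(proj("side",p),proj("side",p+R[:,2]*.014), [proj("side",p+R[:,2]*.014+R[:,1]*s).round(1) for s in(-.025,.025)])
E
```

```text
clock: 4.28
position: [0.5166, -0.1668, 0.1457]
ee_rot: [-2.655, -1.678, 0.001]
force: [1.0, -0.7, 0.7]
width: 0.545
clk 4.28 pos [ 0.5166 -0.1668  0.1457] ang 64.6 tilt z [-0.0011 -0.     -1.    ] tool d mm [-1.8  0.9 46.7] rotz 0.1 F [ 1.  -0.7  0.7] j [-0.35  0.5   0.8   1.93 -0.45  0.9   0.23] w 0.05
[264.44516293 218.56613969] [264.53086845 222.59468599] [array([255.7, 220.3]), array([273.5, 224.9])]
```

View pics/cs2.png

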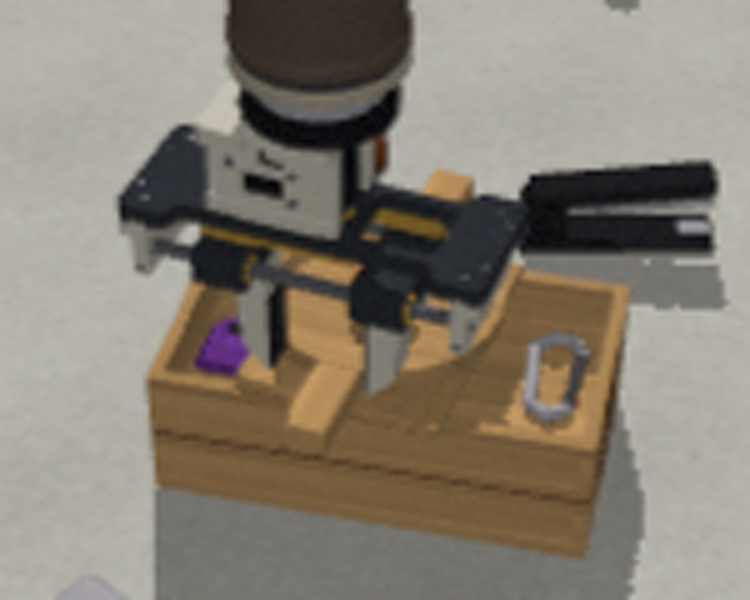

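```bash
python3 -m creep '[{"translation":[-0.002,0.001,0.008],"rot":[0,0,0],"jaw":0.05},{"translation":[0,0,0.01],"rot":[0,0,0],"jaw":0.05},{"translation":[0,0,0.01],"rot":[0,0,0],"jaw":0.05},{"translation":[0,0,0.01],"rot":[0,0,0],"jaw":0.05},{"translation":[0,0,0.008],"rot":[0,0,0],"jaw":0.05},{"translation":[0,0,0],"rot":[0,0,0],"jaw":0.05},{"translation":[0,0,0],"rot":[0,0,0],"jaw":0.05}]'
python3 st.py 0.5166 -0.1688 0.099 64.5
python3 - <<'E'
from h import *
for n in("top","side"): cv2.imwrite(f"pics/{n}3.png",optics.get_image(n)[:,:,::-1])
t=cv2.imread("pics/side3.png")[150:270,200:350]; cv2.imwrite("pics/cs3.png",cv2.resize(t,None,fx=5,fy=5,interpolation=2))
E
```

```text
clock: 4.97
position: [0.516, -0.1689, 0.0991]
ee_rot: [-2.655, -1.678, 0.002]
force: [-0.2, -0.3, -0.6]
width: 0.548
clk 4.97 pos [ 0.516  -0.1689  0.0991] ang 64.59 tilt z [-1.4e-03  1.0e-04 -1.0e+00] tool d mm [0.3 0.5 0.1] rotz 0.09 F [-0.2 -0.3 -0.6] j [-0.3   0.56  0.74  1.97 -0.52  0.81  0.29] w 0.0503
```

View pics/cs3.png

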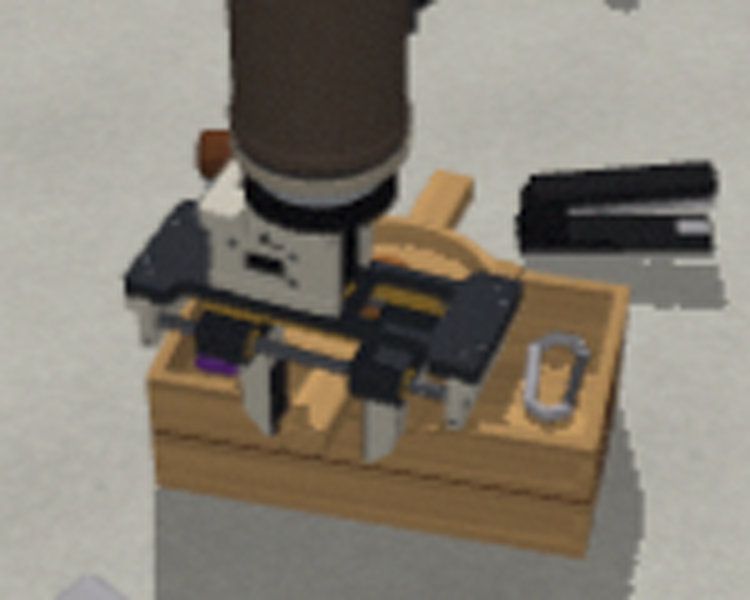

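```bash
python3 -m creep '[{"translation":[0,0,0],"rot":[0,0,0],"jaw":0.044},{"translation":[0,0,0],"rot":[0,0,0],"jaw":0.039},{"translation":[0,0,0],"rot":[0,0,0],"jaw":0.035},{"translation":[0,0,0],"rot":[0,0,0],"jaw":0.032},{"translation":[0,0,0],"rot":[0,0,0],"jaw":0.03},{"translation":[0,0,0],"rot":[0,0,0],"jaw":0.028},{"translation":[0,0,0],"rot":[0,0,0],"jaw":0.026},{"translation":[0,0,0],"rot":[0,0,0],"jaw":0.022},{"translation":[0,0,0],"rot":[0,0,0],"jaw":0.015}]' 12
python3 st.py 0.5166 -0.1688 0.099 64.5
python3 -m creep '[{"translation":[0,0,0],"rot":[0,0,0],"jaw":0.01},{"translation":[0,0,0],"rot":[0,0,0],"jaw":0.0},{"translation":[0,0,0],"rot":[0,0,0],"jaw":0.0},{"translation":[0,0,0],"rot":[0,0,0],"jaw":0.0}]' 55
python3 st.py 0.5166 -0.1688 0.099 64.5
```

```text
clock: 5.82
position: [0.5161, -0.1688, 0.0997]
ee_rot: [-2.655, -1.679, 0.0]
force: [-2.3, 1.1, 2.3]
width: 0.281
clk 5.82 pos [ 0.5161 -0.1688  0.0997] ang 64.61 tilt z [-5.e-04  3.e-04 -1.e+00] tool d mm [0.2 0.4 0.7] rotz 0.11 F [-2.3  1.1  2.3] j [-0.3   0.56  0.74  1.97 -0.52  0.81  0.29] w 0.0258
clock: 6.15
position: [0.5162, -0.1688, 0.0997]
ee_rot: [-2.655, -1.679, 0.0]
force: [-2.4, 1.5, 3.3]
width: 0.276
clk 6.15 pos [ 0.5162 -0.1688  0.0997] ang 64.61 tilt z [-4.e-04  3.e-04 -1.e+00] tool d mm [0.1 0.4 0.7] rotz 0.11 F [-2.4  1.5  3.3] j [-0.3   0.56  0.74  1.97 -0.52  0.81  0.29] w 0.0254
```

```bash
python3 -m creep '[{"translation":[0,0,-0.001],"rot":[0,0,0],"jaw":0},{"translation":[0,0,-0.002],"rot":[0,0,0],"jaw":0},{"translation":[0,0,-0.003],"rot":[0,0,0],"jaw":0},{"translation":[0,0,-0.004],"rot":[0,0,0],"jaw":0},{"translation":[0,0,-0.004],"rot":[0,0,0],"jaw":0},{"translation":[0,0,-0.003],"rot":[0,0,0],"jaw":0},{"translation":[0,0,-0.002],"rot":[0,0,0],"jaw":0},{"translation":[0,0,-0.001],"rot":[0,0,0],"jaw":0},{"translation":[0,0,0],"rot":[0,0,0],"jaw":0},{"translation":[0,0,0],"rot":[0,0,0],"jaw":0}]'
python3 st.py 0.5166 -0.1688 0.155 64.5
python3 - <<'E'
from h import *
for n in("top","side"): cv2.imwrite(f"pics/{n}4.png",optics.get_image(n)[:,:,::-1])
t=cv2.imread("pics/side4.png")[150:270,200:350]; cv2.imwrite("pics/cs4.png",cv2.resize(t,None,fx=5,fy=5,interpolation=2))
t=cv2.imread("pics/top4.png")[150:290,210:350]; cv2.imwrite("pics/ct4.png",cv2.resize(t,None,fx=4,fy=4,interpolation=2))
print(arm.observe()["ft_torque"])
E
```

```text
clock: 6.98
position: [0.5164, -0.1688, 0.1197]
ee_rot: [-2.655, -1.679, -0.0]
force: [-0.5, 0.4, -2.3]
width: 0.279
clk 6.98 pos [ 0.5164 -0.1688  0.1197] ang 64.61 tilt z [ 1.e-04  0.e+00 -1.e+00] tool d mm [  0.1   0.1 -35.3] rotz 0.11 F [-0.5  0.4 -2.3] j [-0.32  0.53  0.77  1.96 -0.49  0.85  0.27] w 0.0256
[-0.403849    0.19846253  0.0193637 ]
```

View pics/cs4.png

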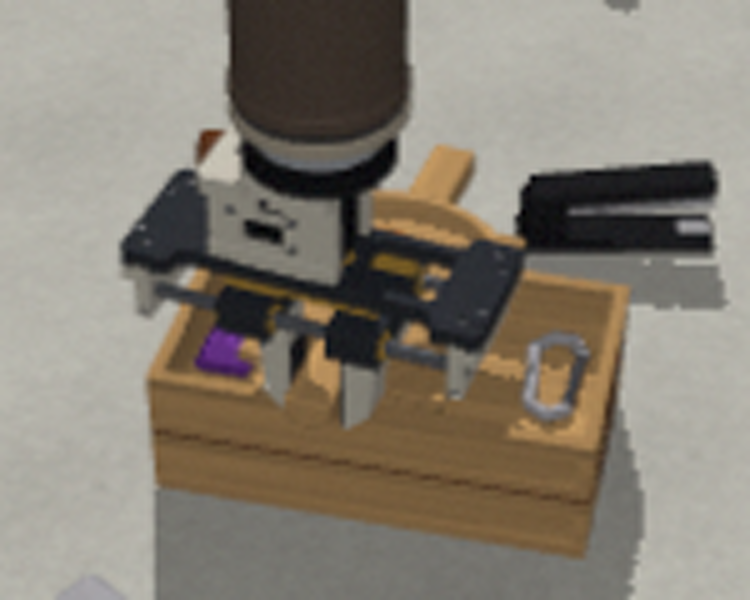

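View pics/ct4.png

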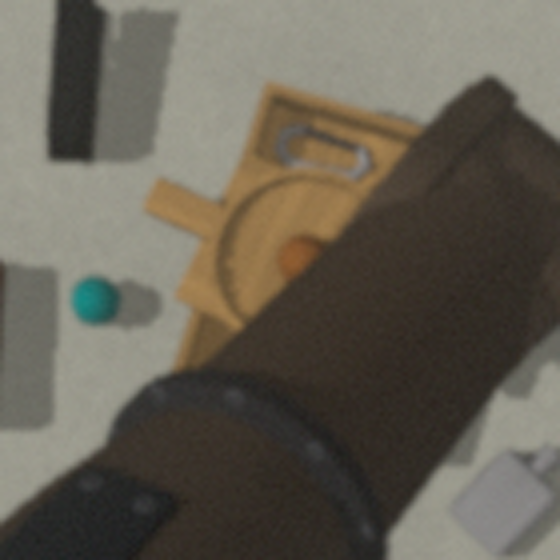

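```bash
python3 -m creep '[{"translation":[0,0,-0.001],"rot":[0,0,0],"jaw":0},{"translation":[0,0,-0.002],"rot":[0,0,0],"jaw":0},{"translation":[0,0,-0.003],"rot":[0,0,0],"jaw":0},{"translation":[0,0,-0.004],"rot":[0,0,0],"jaw":0},{"translation":[0,0,-0.005],"rot":[0,0,0],"jaw":0},{"translation":[0,0,-0.004],"rot":[0,0,0],"jaw":0},{"translation":[0,0,-0.003],"rot":[0,0,0],"jaw":0},{"translation":[0,0,-0.002],"rot":[0,0,0],"jaw":0},{"translation":[0,0,-0.001],"rot":[0,0,0],"jaw":0},{"translation":[0,0,0],"rot":[0,0,0],"jaw":0},{"translation":[0,0,0],"rot":[0,0,0],"jaw":0}]'
python3 st.py 0.5166 -0.1688 0.145 64.5
python3 - <<'E'
from h import *
for n in("top","side"): cv2.imwrite(f"pics/{n}5.png",optics.get_image(n)[:,:,::-1])
t=cv2.imread("pics/side5.png")[150:270,200:350]; cv2.imwrite("pics/cs5.png",cv2.resize(t,None,fx=5,fy=5,interpolation=2))
# predicted tool rows for rotation about centre 92 mm along tool +x
for st in(1,2,3,4):
    t=np.radians(st); r=.092
    # tool rotates +st about tool z (down); dish centre fixed at c=(r,0): new origin = c - Rz(st)*c
    print(st,(r-r*np.cos(t))*1e3,-r*np.sin(t)*1e3)
E
```

```text
clock: 8.0
position: [0.5164, -0.1688, 0.1447]
ee_rot: [-2.655, -1.679, -0.0]
force: [0.3, 0.2, -3.3]
width: 0.281
clk 8.0 pos [ 0.5164 -0.1688  0.1447] ang 64.61 tilt z [-0.e+00  1.e-04 -1.e+00] tool d mm [ 0.1  0.2 -0.3] rotz 0.11 F [ 0.3  0.2 -3.3] j [-0.35  0.5   0.8   1.93 -0.45  0.9   0.24] w 0.0258
1 0.014012045612007973 -1.605621392230083
2 0.056043914243186777 -3.2107536966300887
3 0.126082802579211 -4.814907974350833
4 0.22410737609616926 -6.417595584459527
```

View pics/cs5.png

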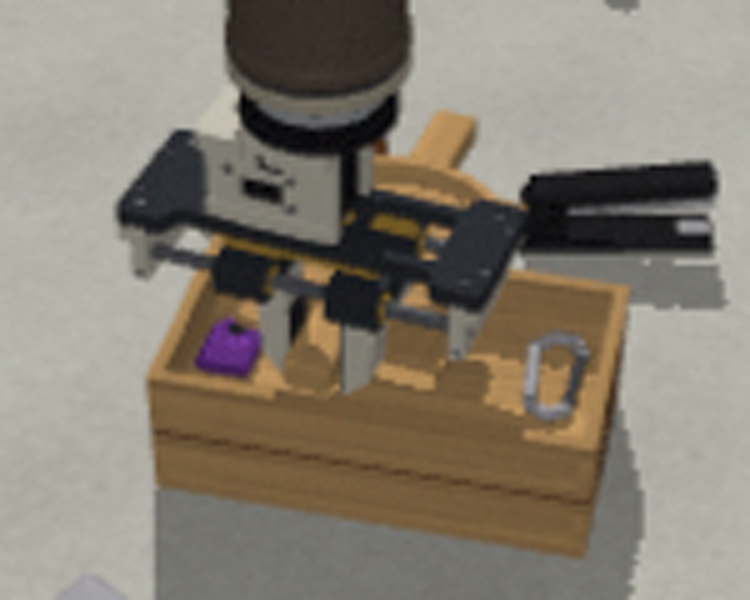

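```bash
python3 -m creep '[{"translation":[0,-0.0016,0],"rot":[0,0,1],"jaw":0},{"translation":[0.0001,-0.0032,0],"rot":[0,0,2],"jaw":0},{"translation":[0.0001,-0.0048,0],"rot":[0,0,3],"jaw":0},{"translation":[0.0001,-0.0048,0],"rot":[0,0,3],"jaw":0},{"translation":[0.0001,-0.0048,0],"rot":[0,0,3],"jaw":0},{"translation":[0.0001,-0.0048,0],"rot":[0,0,3],"jaw":0},{"translation":[0.0001,-0.0048,0],"rot":[0,0,3],"jaw":0},{"translation":[0.0001,-0.0048,0],"rot":[0,0,3],"jaw":0},{"translation":[0.0001,-0.0048,0],"rot":[0,0,3],"jaw":0},{"translation":[0.0001,-0.0032,0],"rot":[0,0,2],"jaw":0},{"translation":[0,-0.0016,0],"rot":[0,0,1],"jaw":0},{"translation":[0,0,0],"rot":[0,0,0],"jaw":0}]'
python3 st.py 0.4741 -0.0618 0.145 -17.5
python3 - <<'E'
from h import *
o=arm.observe();R=Ro.from_rotvec(o["ee_rot"]).as_matrix();print("centre",o["position"]+.092*R[:,0])
for n in("top","side"): cv2.imwrite(f"pics/{n}6.png",optics.get_image(n)[:,:,::-1])
t=cv2.imread("pics/side6.png")[130:270,180:350]; cv2.imwrite("pics/cs6.png",cv2.resize(t,None,fx=4,fy=4,interpolation=2))
E
```

```text
clock: 9.1
position: [0.4828, -0.1417, 0.1446]
ee_rot: [-2.974, -1.012, 0.001]
force: [0.4, 0.4, -3.0]
width: 0.278
clk 9.1 pos [ 0.4828 -0.1417  0.1446] ang 37.58 tilt z [-5.e-04  2.e-04 -1.e+00] tool d mm [ 41.8 -68.6  -0.4] rotz 55.08 F [ 0.4  0.4 -3. ] j [-0.51  0.48  0.96  2.03 -0.52  0.89 -0.18] w 0.0255
centre [ 0.5556635  -0.08555185  0.14455011]
```

View pics/cs6.png

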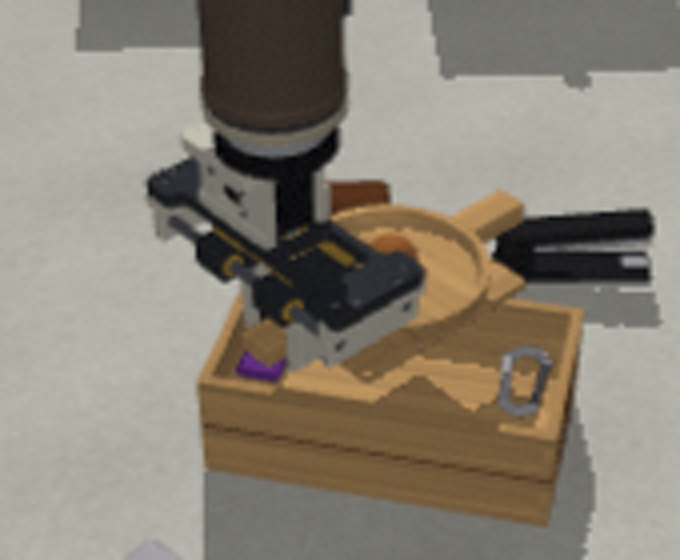

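```bash
python3 -m creep '[{"translation":[0,-0.0016,0],"rot":[0,0,1],"jaw":0},{"translation":[0.0001,-0.0032,0],"rot":[0,0,2],"jaw":0},{"translation":[0.0001,-0.0048,0],"rot":[0,0,3],"jaw":0},{"translation":[0.0001,-0.0048,0],"rot":[0,0,3],"jaw":0},{"translation":[0.0001,-0.0048,0],"rot":[0,0,3],"jaw":0},{"translation":[0.0001,-0.0048,0],"rot":[0,0,3],"jaw":0},{"translation":[0.0001,-0.0048,0],"rot":[0,0,3],"jaw":0},{"translation":[0.0001,-0.0048,0],"rot":[0,0,3],"jaw":0},{"translation":[0.0001,-0.0032,0],"rot":[0,0,2],"jaw":0},{"translation":[0,-0.0016,0],"rot":[0,0,1],"jaw":0},{"translation":[0,0,0],"rot":[0,0,0],"jaw":0}]'
python3 st.py 0.4741 -0.0618 0.145 -17.5
```

```text
clock: 10.12
position: [0.4664, -0.1074, 0.1446]
ee_rot: [-3.119, -0.372, 0.0]
force: [0.0, 0.3, -3.3]
width: 0.28
clk 10.12 pos [ 0.4664 -0.1074  0.1446] ang 13.59 tilt z [-2.e-04  1.e-04 -1.e+00] tool d mm [ 18.2 -42.6  -0.4] rotz 31.09 F [ 0.   0.3 -3.3] j [-0.68  0.51  1.12  2.09 -0.59  0.9  -0.56] w 0.0257
```

```bash
python3 -m creep '[{"translation":[0.0008,-0.0008,0],"rot":[0,0,1],"jaw":0},{"translation":[0.001,-0.0022,0],"rot":[0,0,2],"jaw":0},{"translation":[0.001,-0.0022,0],"rot":[0,0,2],"jaw":0},{"translation":[0.001,-0.0022,0],"rot":[0,0,2],"jaw":0},{"translation":[0.001,-0.0022,0],"rot":[0,0,2],"jaw":0},{"translation":[0.001,-0.0024,0],"rot":[0,0,2],"jaw":0},{"translation":[0,-0.0016,0],"rot":[0,0,1],"jaw":0},{"translation":[0,0,0],"rot":[0,0,0],"jaw":0}]'
python3 st.py 0.4741 -0.0618 0.145 -17.5
python3 - <<'E'
from h import *
o=arm.observe();R=Ro.from_rotvec(o["ee_rot"]).as_matrix();print("centre",o["position"]+.092*R[:,0])
E
```

```text
clock: 10.78
position: [0.4703, -0.0932, 0.1447]
ee_rot: [3.141, 0.044, -0.0]
force: [-0.8, -0.2, -3.2]
width: 0.278
clk 10.78 pos [ 0.4703 -0.0932  0.1447] ang 1.59 tilt z [-1.e-04 -1.e-04 -1.e+00] tool d mm [  4.6 -31.3  -0.3] rotz 19.09 F [-0.8 -0.2 -3.2] j [-0.74  0.54  1.18  2.09 -0.64  0.93 -0.74] w 0.0255
centre [ 0.56230809 -0.0906836   0.14465417]
```

```bash
python3 -m creep '[{"translation":[0,-0.0016,0],"rot":[0,0,1],"jaw":0},{"translation":[0,-0.0032,0],"rot":[0,0,2],"jaw":0},{"translation":[0.0001,-0.0032,0],"rot":[0,0,2],"jaw":0},{"translation":[0.0001,-0.0032,0],"rot":[0,0,2],"jaw":0},{"translation":[0.0001,-0.0032,0],"rot":[0,0,2],"jaw":0},{"translation":[0,-0.0016,0],"rot":[0,0,1],"jaw":0},{"translation":[0,0,0],"rot":[0,0,0],"jaw":0}]'
python3 st.py 0.4741 -0.0618 0.145 -17.5
python3 - <<'E'
from h import *
for n in("top","side"): cv2.imwrite(f"pics/{n}7.png",optics.get_image(n)[:,:,::-1])
print(arm.observe()["joints"])
t=cv2.imread("pics/side7.png")[130:270,180:350]; cv2.imwrite("pics/cs7.png",cv2.resize(t,None,fx=4,fy=4,interpolation=2))
t=cv2.imread("pics/top7.png")[150:290,210:350]; cv2.imwrite("pics/ct7.png",cv2.resize(t,None,fx=4,fy=4,interpolation=2))
E
```

```text
clock: 11.37
position: [0.4713, -0.0771, 0.1447]
ee_rot: [-3.133, 0.23, 0.0]
force: [0.0, 0.1, -2.6]
width: 0.282
clk 11.37 pos [ 0.4713 -0.0771  0.1447] ang -8.4 tilt z [-1.e-04  1.e-04 -1.e+00] tool d mm [  0.5 -15.6  -0.3] rotz 9.1 F [ 0.   0.1 -2.6] j [-0.79  0.57  1.23  2.1  -0.67  0.95 -0.91] w 0.0259
[-0.79107701  0.56959732  1.22564688  2.09907859 -0.67394428  0.94939469
 -0.90496779]
```

View pics/cs7.png

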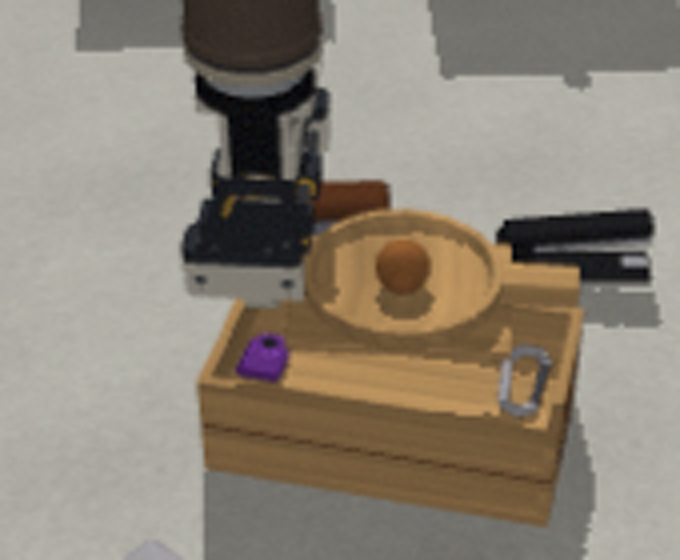

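View pics/ct7.png

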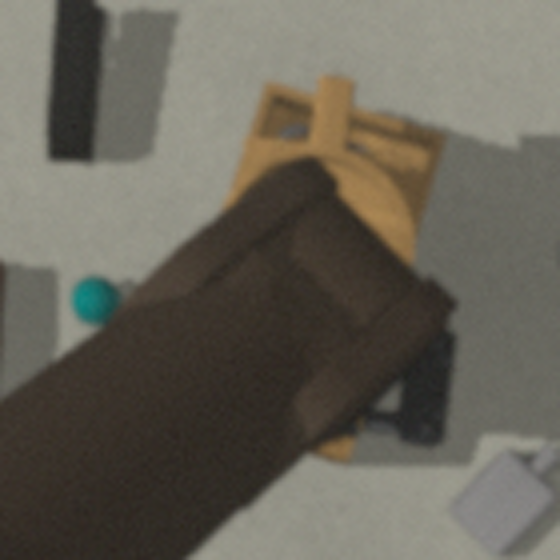

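Ball centred, tray contents untouched. Last nine degrees.

```bash
python3 -m creep '[{"translation":[0,-0.0016,0],"rot":[0,0,1],"jaw":0},{"translation":[0,-0.0032,0],"rot":[0,0,2],"jaw":0},{"translation":[0,-0.0032,0],"rot":[0,0,2],"jaw":0},{"translation":[0,-0.0032,0],"rot":[0,0,2],"jaw":0},{"translation":[0,-0.0024,0],"rot":[0,0,1.2],"jaw":0},{"translation":[0,-0.0012,0],"rot":[0,0,0.6],"jaw":0},{"translation":[0,0,0],"rot":[0,0,0],"jaw":0},{"translation":[0,0,0],"rot":[0,0,0],"jaw":0}]'
python3 st.py 0.4741 -0.0618 0.145 -17.5
python3 - <<'E'
from h import *
for n in("top","side"): cv2.imwrite(f"pics/{n}8.png",optics.get_image(n)[:,:,::-1])
for n in("top","side"):
  for t in("dish_well","ball_center","dish","dish_lug_a"): print(n,t,[(round(d['score'],2),np.round(d['location'],1).tolist()) for d in optics.pinpoint(n,t)])
print(arm.observe()["joints"].round(3))
t=cv2.imread("pics/side8.png")[140:270,195:345]; cv2.imwrite("pics/cs8.png",cv2.resize(t,None,fx=5,fy=5,interpolation=2))
t=cv2.imread("pics/top8.png")[150:290,210:350]; cv2.imwrite("pics/ct8.png",cv2.resize(t,None,fx=4,fy=4,interpolation=2))
E
```

```text
clock: 12.13
position: [0.4744, -0.063, 0.1448]
ee_rot: [3.106, -0.469, 0.0]
force: [-0.0, 1.1, -2.0]
width: 0.279
clk 12.13 pos [ 0.4744 -0.063   0.1448] ang -17.15 tilt z [ 1.e-04 -1.e-04 -1.e+00] tool d mm [-0.6 -1.1 -0.2] rotz 0.35 F [-0.   1.1 -2. ] j [-0.83  0.59  1.25  2.1  -0.7   0.97 -1.06] w 0.0256
top dish_well [(0.85, [289.0, 208.7]), (0.57, [425.0, 297.1])]
top ball_center [(0.39, [235.8, 227.5])]
top dish [(0.67, [286.0, 210.2]), (0.63, [417.9, 299.5])]
top dish_lug_a [(0.97, [294.7, 180.6]), (0.71, [423.0, 348.4]), (0.6, [426.4, 254.0])]
side dish_well [(0.87, [177.8, 362.8]), (0.77, [281.1, 194.2]), (0.48, [294.4, 302.3]), (0.33, [316.0, 202.8])]
side ball_center [(0.54, [281.6, 198.8])]
side dish [(0.95, [182.2, 375.1]), (0.76, [279.9, 202.2])]
side dish_lug_a [(0.93, [245.1, 189.0]), (0.92, [118.8, 368.1]), (0.85, [246.7, 371.2]), (0.66, [315.8, 201.5])]
[-0.831  0.59   1.252  2.097 -0.698  0.967 -1.064]
```

View pics/cs8.png

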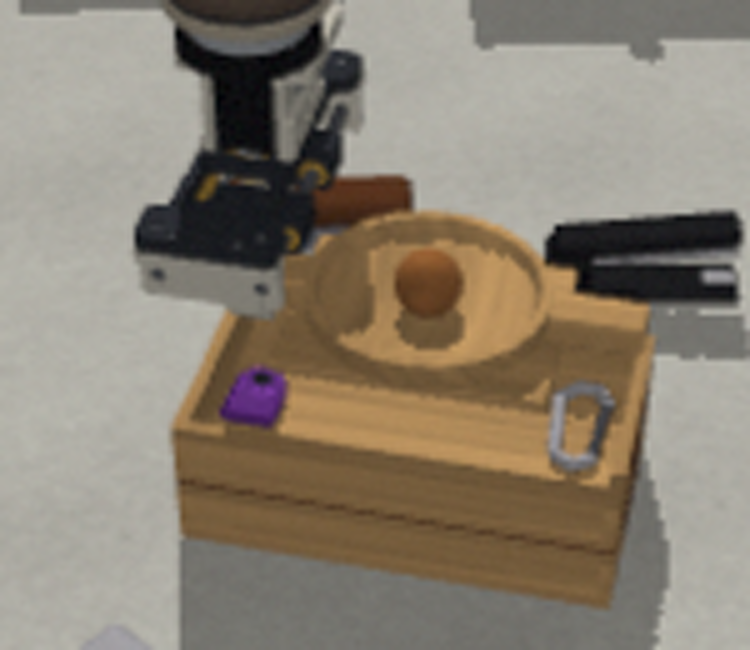

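View pics/ct8.png

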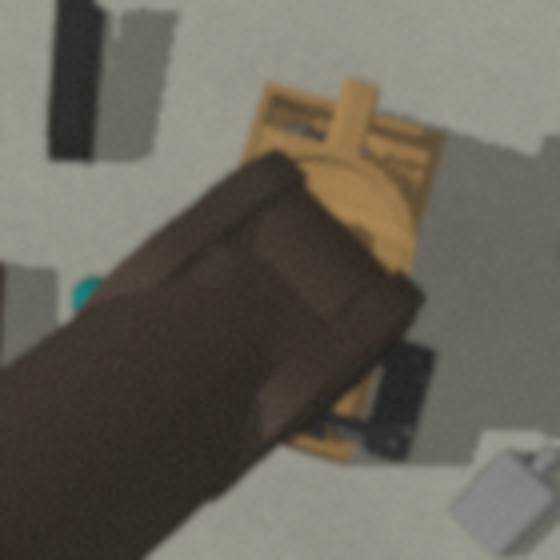

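```bash
cat > ov.py <<'E'
from h import *
import sys
from numpy import cos,sin,radians as rd
k=sys.argv[1]; dx,dy,da,tilt=map(float,sys.argv[2:6])
o=arm.observe();R=Ro.from_rotvec(o["ee_rot"]).as_matrix();c=o["position"]+.092*R[:,0]+[dx,dy,-.0145]
x=R[:,0].copy(); a=np.arctan2(x[1],x[0])+rd(da); z0=c[2]
D=(Ro.from_euler("z",a)*Ro.from_euler("y",rd(tilt))).as_matrix()
P=lambda q:np.asarray(q)@D.T+c
th=np.linspace(0,2*np.pi,60)
rim=P(np.c_[.068*cos(th),.068*sin(th),.028+0*th]); lug=P([(.075,.013,.028),(.12,.013,.028),(.12,-.013,.028),(.075,-.013,.028)])
S=Ro.from_euler("z",rd(-17.5)).as_matrix(); st=np.array([(.125,.07,.085),(.125,-.07,.085),(-.125,-.07,.085),(-.125,.07,.085)])@S.T+[.5618,-.0895,0]
for n,(r0,r1,c0,c1) in(("top",(150,290,210,350)),("side",(140,270,195,345))):
    f=5 if n=="side" else 4
    im=cv2.resize(cv2.imread(f"pics/{n}{k}.png")[r0:r1,c0:c1],None,fx=f,fy=f,interpolation=2)
    for q,col,cl in((rim,(0,255,0),1),(lug,(255,0,0),0),(st,(0,0,255),1)):
        uv=((proj(n,q)+.5-[c0,r0])*f).astype(np.int32); cv2.polylines(im,[uv],bool(cl),col,1)
    w=P((0,0,.0293)); u=((proj(n,w)+.5-[c0,r0])*f).astype(int); cv2.drawMarker(im,[int(v) for v in u],(255,255,0),0,8,1)
    cv2.imwrite(f"pics/ov_{n}_{k}_{sys.argv[6]}.png",im)
print(c.round(4),np.degrees(a).round(2))
E
python3 ov.py 8 0 0 0 0 a
```

```text
[ 0.5622 -0.0902  0.1302] -17.2
```

View pics/ov_side_8_a.png

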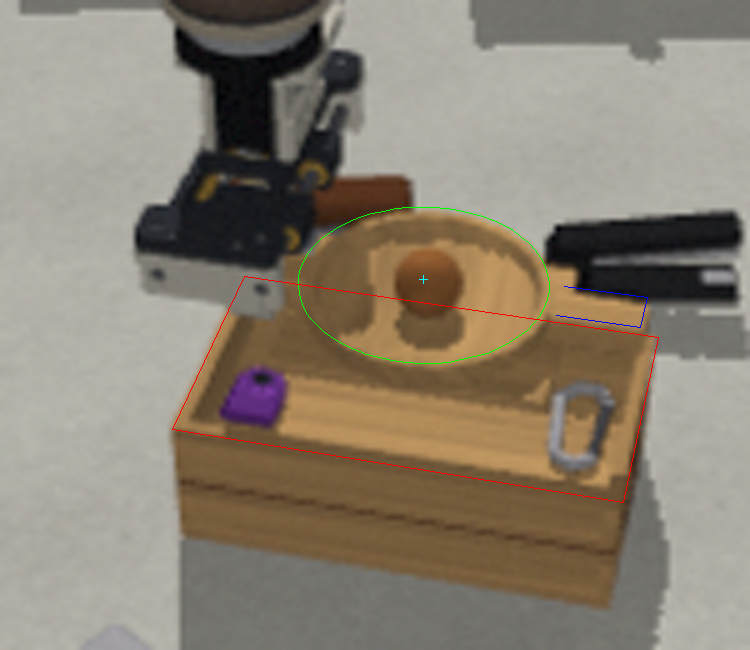

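View pics/ov_top_8_a.png

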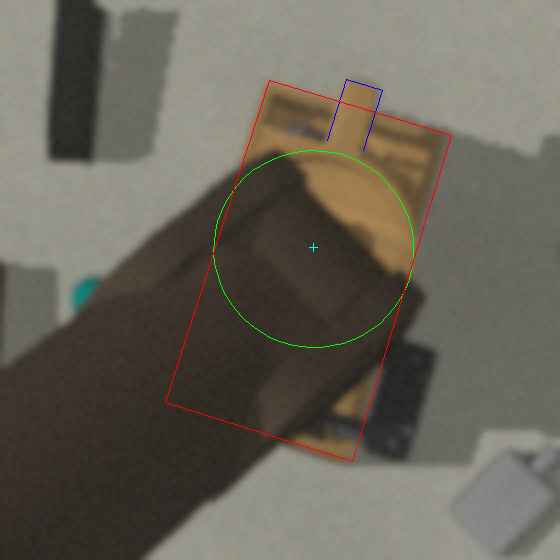

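```bash
python3 -m creep '[{"translation":[-0.0003,-0.0005,0],"rot":[0,0,0.15],"jaw":0},{"translation":[-0.0003,-0.0005,0],"rot":[0,0,0.15],"jaw":0},{"translation":[0,0,0],"rot":[0,0,0],"jaw":0},{"translation":[0,0,0],"rot":[0,0,0],"jaw":0},{"translation":[0,0,0],"rot":[0,0,0],"jaw":0},{"translation":[0,0,0],"rot":[0,0,0],"jaw":0},{"translation":[0,0,0],"rot":[0,0,0],"jaw":0},{"translation":[0,0,0],"rot":[0,0,0],"jaw":0}]'
python3 st.py 0.4741 -0.0618 0.145 -17.5
python3 - <<'E'
from h import *
for n in("top","side"): cv2.imwrite(f"pics/{n}9.png",optics.get_image(n)[:,:,::-1])
print(arm.observe()["dq"].round(4),arm.observe()["joints"].round(3))
E
python3 ov.py 9 0 0 0 0 a
```

```text
clock: 13.3
position: [0.4741, -0.0618, 0.1447]
ee_rot: [-3.105, 0.478, -0.0]
force: [0.1, -0.2, -3.1]
width: 0.277
clk 13.3 pos [ 0.4741 -0.0618  0.1447] ang -17.49 tilt z [ 0.  0. -1.] tool d mm [-0.  -0.  -0.3] rotz 0.01 F [ 0.1 -0.2 -3.1] j [-0.83  0.59  1.25  2.1  -0.7   0.97 -1.07] w 0.0254
[-0.0001 -0.0004  0.001  -0.0009 -0.0005  0.0015 -0.0006] [-0.834  0.59   1.253  2.098 -0.698  0.966 -1.071]
[ 0.5618 -0.0895  0.1302] -17.5
```

View pics/ov_side_9_a.png

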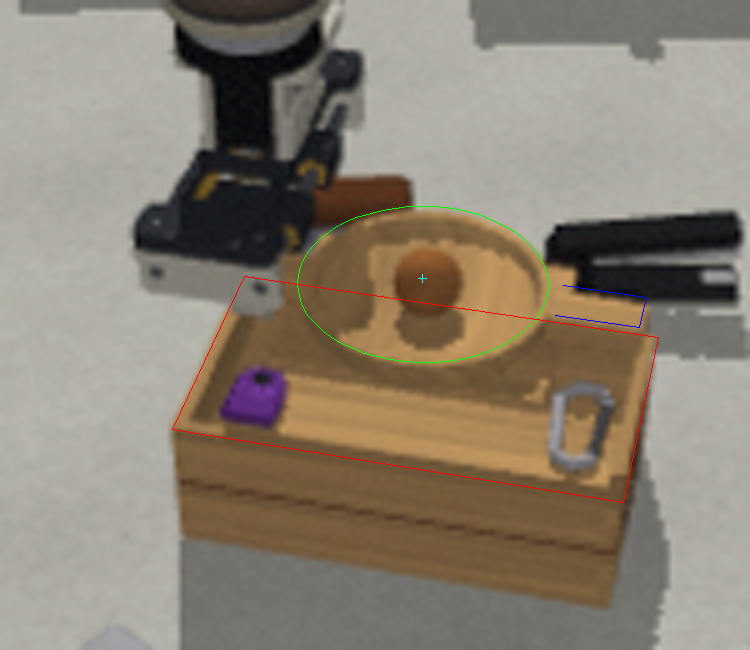

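View pics/side9.png

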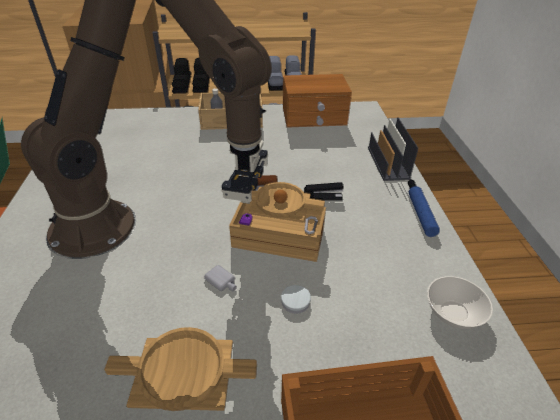

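The dish is held still, level and lined up with the tray. The ball sits in the middle of the well at side pixel (281,196), and the bystanders are where they were. I'm handing the job in.

```bash
python3 -c "
from cell import arm; print(arm.sign_off())"
```

```text
the job is handed in; nothing more can be done
None
```

I took the small dish by the lug on the robot's right and lifted it 45 mm straight up. I then turned it level through about 82°, which brought its lugs lengthwise along the tray. I handed it in at 13.4 s, still held at 55 N.

**Last readings:**
- **Angle:** the tool is at -17.5°, matching the tray's fitted direction.
- **Centring:** the dish centre, worked out from the arm pose, is within about 1–2 mm of the tray centre.
- **Height:** the dish is about 45 mm above the rim.
- **Stillness and level:** the tool's tilt was zero and the joint speeds were near zero.
- **Ball and bystanders:** in the last side picture the ball is in the middle of the dish, and the fob, carabiner and other bystanders look unmoved.

**Checks that disagreed or could not be made:**
- **Side overlay:** the dish's outline sat about 0.7 pixel (2–3 mm) lower than predicted. Its far lug had the same offset before the lift, so I took it as camera calibration and left the dish as it was. A tilt of up to about 1° would not show.
- **Top camera:** the forearm hid the ball from above at the end, so the ball was checked in the side view only.
- **Joint 3:** it ended at 1.25 rad, close to its 1.32 limit but within range.

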